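# Press a price holder home in a stall's price rail

## Robot

A 6-joint arm with a two-finger parallel gripper is mounted at the origin on the work surface. World frame = base frame: x ahead of the robot, y to its left, z up, the work surface at z = 0. Lengths are in mm, angles in rad, forces in N, time in s.
With the tool pointing down it reaches from about 350 to 875 mm from the base axis. Payload 4.2 kg.
Tool frame: the origin (TCP) lies midway between the tips of the shut fingers; the grasp point (between the pads) lies 19 mm behind it; z points along the fingers, y is the line along which they close (so a half turn about z gives the same grasp; the last joint's range is limited). The gripper opens to 85 mm and grips with 20 to 120 N. Pads are 22 mm wide; open, the fingers measure 114 mm over their backs; the gripper's body (76 mm by 85 mm) begins 54 mm behind the grasp point. The pads swing forward as they close: fully open they stand 13 mm farther back than shut.
Start: joints at [-0.923, 0.385, 0.008, 0, -1.194, -0.259], TCP at [236.937, -578.325, 231.312] pointing down, gripper open.
Joint ranges: [-3.14, 3.14], [-1.21, 2.06], [-1.07, 1.41], [-3.16, 2.05], [-2.99, -0.16], [-3.1, 3.1]. Speed limits (rad/s): [2.79, 2.79, 3.14, 3.14, 3.14, 3.14].

## Interface

Orientations are given as a unit quaternion [x, y, z, w].
In Python, from bench import arm gives the robot as it stands. The module is installed in compiled form; this text tells all that it offers.
- The arm moves only by the shell command python3 -m handwheel 'ROWS' [OPENING]. ROWS is JSON, a list of rows, each an object of numbers: "x", "y", "z": the shift along the world's x, y, z each as a share of 20 cm, from -1 to 1; "ax", "ay", "az": the turn, a rotation vector about the world's x, y, z each as a share of 90 degrees, from -1 to 1. In form: [{"x": .., "y": .., "z": .., "ax": .., "ay": .., "az": ..}, ...]. A call has exactly 8 rows; each row shifts and turns the commanded pose from where the row before left it; what a row does not reach is not made up. A row lasts 1/10 s, in which the tool goes at most 50 mm and 8.59 degrees, less where a joint would pass 70% of its speed; a pose out of reach is approached as far as the arm can. A call with a number of a shift or a turn outside -1 to 1 is refused whole. A call with a gripper value outside its range is refused whole. OPENING is the opening, from -1 (shut) to 1 (fully open), set as the call begins (- or left out, the last holds). The fingers move at their own pace and stop on an object; the grip force is fixed at half the most. Time passes only in rows, so rows that do not move let the fingers close, or fill a call up. It gives the time, the measured TCP pose, the force, the opening and the grip force at its end, in the units of the state.
- arm.read_state(): the state, without advancing time (a new reading comes with each control period).
- arm.get_image(name): name is "side" or "top"; returns the picture (420x560x3 uint8, red, green, blue); there is no depth.
- arm.camera_params(name): a dict with "K" (3x3 intrinsics, pixels), "k1" (the pictures are not rectified: a ray, as slopes to the right and down, at radius r is drawn at 1 + k1 r^2 times it, then the intrinsics apply), "position" and "orientation" of the camera in the world. Camera axes: x right, y down, z forward; pixel columns grow to the right and rows downward; lengths in mm; the calibration is good to about 2 mm. A picture is of the moment at which its call begins. camera_params takes no time and is no camera call.
- arm.job_done(): hands the job in; it is judged then, once.
The state is a dict: "clock": time; "joints": joint angles; "joint_vel": joint speeds; "joint_efforts": joint torques, N m; "position": TCP position; "ee_rot": TCP orientation; "contact_force": force on the tool from outside, world axes, zero at the start; "wrist_torque": the same for the moment, N m; "gripper_width": finger opening in mm; "grasp_force": force on a finger pad.
Only numpy, scipy, OpenCV 4.12 (cv2) and the standard library are available. Lean on these libraries where they do the work, as an engineer would, in place of code of your own. Each camera call takes 0.05 s, during which the arm holds its last target. There are 200 camera calls.

## Task

Lift the wide price holder out of its nest in the moulded tray, then feel its foot down behind the lip of the price rail on the display riser, with the card facing the customers (the lip side). Push it fully home against the spring until its shoulders sit on the rail, and finish still gripping it and holding it pressed home; do not let go. Leave the tall holder and the other goods where they are.

Things in the scene. Friction and masses are not known exactly. Their poses are not given: they have to be found in the camera images.
- wide_mid (a point): Centre of the card frame of the WIDE price holder (aluminium, 80 g), loose, upright in one of the tray's nests. Frame 76 wide (its y) x 50 high (z, up) x 10 thick (x), white card on its +x face (front). Shoulders = frame's bottom edge, 25 mm below this point. Can be pinched from above across the 10 mm at its middle.
- wide_foot (a point): Middle of the bottom end of the wide holder's foot, 55 mm straight below wide_mid; same axes. The foot is a tongue 50 wide (y) x 6 thick (x) reaching 30 mm down from the frame, centred under it.
- wide_front (a point): Point on the rib along the front (card side) bottom edge of the wide holder, 10 mm ahead (+x) of its mid-plane, 32 mm above the foot end. Such ribs, 4 mm wide and 5 mm proud, run along the front's bottom and two side edges.
- tall_mid (a point): Centre of the card frame of the TALL price holder, which stands in the tray's other nest and must be left there: same make and foot, frame 52 wide x 68 high x 10 thick.
- tray: Fixed black moulded tray, 100 (x) x 210 (y) x 37 mm high. Origin: centre of its underside. Two slot nests at its y = -50 and +50 mm, 27 mm deep, long along y, about 1 mm play round the foot; the frames stand 3 mm above its top. Which holder is in which nest varies; both face the tray's +x.
- riser: Fixed dark wooden display riser (step), 120 (x) x 240 (y) x 60 mm high. Origin: centre of its underside. Its +x side faces the customers and carries the aluminium price rail.
- slot (a point): Middle of the price rail's mouth, level with the riser's top, 65 mm ahead (+x) of the riser's origin; axes as the riser's. Slot behind the lip: 10 mm wide (x), 58 mm long (y), ended by two cheeks level with the mouth. The flared, 4 mm lip ends about 1 mm lower. Home: foot end 30 mm below the mouth, where the shoulders meet the cheeks and stop.
- clip_top (a point): Middle of the top of the sprung clip plate inside the slot, 22 mm below the mouth when unloaded.
- clip (a joint): How far the clip plate is pressed down, m: 0 unloaded, 0.008 when the holder is home. It resists with 3 N at 0, rising to about 8 N at home, and pushes the holder up again if released.
- napkin_ring: Steel napkin ring, 44 across x 28 mm high, on the riser near its -y end. Leave alone.
- trinket_box: Small silver box 53 x 43 x 35 mm, on the riser near its +y end. Leave alone.
- scent_bottle: Green glass bottle 40 across x 85 mm high, standing on the table. Leave alone.
- sugar_bowl: Steel bowl 90 across x 50 mm high on the table. Leave alone.
- vase: White china vase 66 across x 110 mm high on the table. Leave alone.
- spoon: Spoon 170 mm long lying on the table on the customers' side of the riser. Leave alone.
Mind the look-alikes: they are no part of the job. Leave any purple look-alike of the part that bears wide_mid alone.

How it is judged:
By the outcome, as a careful person would: the job done as asked, in the order asked, and still so for the second after the job is handed in, while the arm keeps its last pose, push and grip.
It also fails if it takes over 42 s, if anything falls off the work surface, if the arm or the gripper's body presses on something with over 40 N, if the wrist force passes 120 N, or if a joint passes its speed limit or range.

## Working session

There is one attempt and no reset: what is moved stays moved. The work goes in short steps, Python scripts to look and compute and a shell command to move; the robot and the scene stay as the last step left them, time stands still between calls to the robot, and variables do not carry over. Pictures are saved under pics/ and viewed, at most 10 in all, crops included, and the job is handed in when it is done.

```bash
mkdir -p pics; python3 - <<'E'
from bench import arm
import cv2
for n in("side","top"):
    cv2.imwrite(f"pics/{n}0.png",cv2.cvtColor(arm.get_image(n),cv2.COLOR_RGB2BGR)); print(n,arm.camera_params(n))
s=arm.read_state();print(s)
E
```

```text
side {'K': array([[419.49491683,   0.        , 281.13484549],
       [  0.        , 419.49491683, 206.12928472],
       [  0.        ,   0.        ,   1.        ]]), 'k1': 0.028082142594166016, 'position': array([ -6.01477284, 490.31266959, 771.61029321]), 'orientation': array([-0.34761496,  0.84688143, -0.3685145 ,  0.16171809])}
top {'K': array([[381.50934506,   0.        , 277.1142455 ],
       [  0.        , 381.50934506, 208.20428925],
       [  0.        ,   0.        ,   1.        ]]), 'k1': -0.10935501022178144, 'position': array([487.23780055, -44.47582138, 940.53382169]), 'orientation': array([-0.7000185 ,  0.71368992, -0.01723813,  0.01798982])}
{'clock': 0.1, 'joints': array([-9.23372994e-01,  3.85462419e-01,  6.76270453e-03, -4.23355408e-04,
       -1.19401654e+00, -2.58625683e-01]), 'joint_vel': array([ 0.00085508, -0.00204653,  0.00210199,  0.00099912, -0.00099804,
       -0.00235581]), 'joint_efforts': array([-5.67831758e-04, -3.93319631e+01,  1.88929904e+01,  4.19794321e+00,
       -2.59073582e-03,  4.57608607e-06]), 'position': array([ 236.74968871, -577.85570947,  230.34320149]), 'ee_rot': array([-1.93100025e-01,  9.81178587e-01,  9.49247533e-04, -2.43256619e-04]), 'contact_force': array([ 0.68061958, -0.15792622, -1.16323035]), 'wrist_torque': array([-0.04798056,  0.03300508,  0.04934251]), 'grasp_force': 0.0, 'gripper_width': 85.18651645072778}
```

View pics/side0.png

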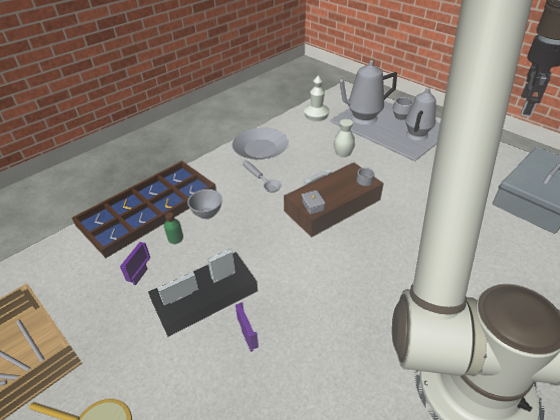

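View pics/top0.png

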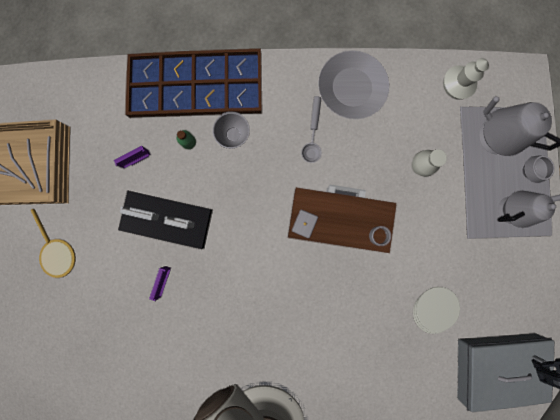

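```bash
cat > h.py <<'E'
import numpy as np,cv2
from scipy.spatial.transform import Rotation as R
from bench import arm
def cam(n):
    c=arm.camera_params(n);return c['K'],c['k1'],c['position'],R.from_quat(c['orientation']).as_matrix()
def proj(n,P):
    K,k,p,M=cam(n);q=(np.atleast_2d(P)-p)@M;s=q[:,:2]/q[:,2:];s=s*(1+k*(s**2).sum(1,keepdims=True))
    return s*[K[0,0],K[1,1]]+K[:2,2]
def ray(n,uv):
    K,k,p,M=cam(n);d=(np.array(uv,float)-K[:2,2])/[K[0,0],K[1,1]];s=d.copy()
    for _ in range(20): s=d/(1+k*(s@s))
    return p,M@np.array([*s,1])
def at(n,uv,z):
    p,d=ray(n,uv);return p+d*(z-p[2])/d[2]
def tri(a,b):
    (p,d),(q,e)=ray('side',a),ray('top',b)
    t=np.linalg.lstsq(np.c_[d,-e],q-p,rcond=None)[0];return (p+d*t[0]+q+e*t[1])/2,np.linalg.norm(p+d*t[0]-q-e*t[1])
def crop(n,name,x0,y0,x1,y1,f,im=None):
    im=cv2.cvtColor(arm.get_image(n),cv2.COLOR_RGB2BGR) if im is None else im
    return cv2.resize(im[y0:y1,x0:x1],None,fx=f,fy=f,interpolation=cv2.INTER_CUBIC)
E
python3 - <<'E'
from h import *
s=cv2.imread('pics/side0.png');t=cv2.imread('pics/top0.png')
a=crop(0,0,140,235,270,335,3,s)   # 390x300
b=crop(0,0,275,160,392,235,3.3333,s)#390x250
c=crop(0,0,110,180,220,255,3.545454,t)
d=crop(0,0,285,178,402,258,3.33333,t)
def pad(i):
    o=np.zeros((300,400,3),np.uint8);o[:i.shape[0],:i.shape[1]]=i[:300,:400];return o
cv2.imwrite('pics/c1.png',np.vstack([np.hstack([pad(a),pad(b)]),np.hstack([pad(c),pad(d)])]))
E
```

```text
(no output)
```

View pics/c1.png

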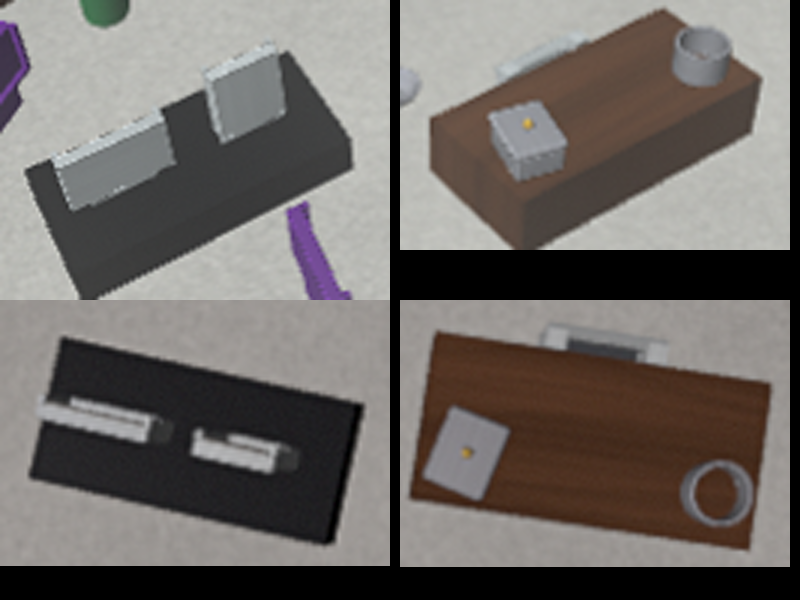

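```bash
cat > fit.py <<'E'
from h import *
from scipy.optimize import least_squares
def fit(name,obs,x0):
    # obs: list (cam,local xyz,(u,v))
    def r(p):
        o=[]
        for c,l,uv in obs:
            w=R.from_euler('z',p[2]).apply(l)+[p[0],p[1],0]; o+=list(proj(c,w)[0]-uv)
        return o
    s=least_squares(r,x0,loss='soft_l1',x_scale=[1,1,.01]);print(name,s.x.round(3),'deg',np.degrees(s.x[2]).round(2),np.round(r(s.x),1));return s.x
def T(u,v):return np.array([110+u/3.545,180+(v-300)/3.545])-.35
def S(u,v):return np.array([140+u/3,235+v/3])-.35
def T2(u,v):return np.array([285+(u-400)/3.333,178+(v-300)/3.333])-.35
def S2(u,v):return np.array([275+(u-400)/3.333,160+v/3.333])-.35
if __name__=='__main__':
    t=fit('tray',[('top',(50,105,37),T(62,338)),('top',(-50,105,37),T(30,478)),('top',(50,-105,37),T(360,405)),('top',(-50,-105,0),T(332,545)),
     ('side',(50,105,37),S(25,170)),('side',(50,-105,37),S(290,52)),('side',(-50,-105,37),S(352,138))],[470,230,0])
    r=fit('riser',[('top',(60,120,60),T2(435,332)),('top',(60,-120,60),T2(770,382)),('top',(-60,-120,60),T2(748,549)),('top',(-60,120,60),T2(411,497)),
     ('side',(60,120,60),S2(430,118)),('side',(60,-120,60),S2(663,10)),('side',(-60,-120,60),S2(760,77)),('side',(-60,120,60),S2(525,198))],[500,-150,0])
    for c in(-1,1):
        w=R.from_euler('z',t[2]).apply([0,c*50,65])+[t[0],t[1],0];print('nest',w)
    print('slot',R.from_euler('z',r[2]).apply([65,0,60])+[r[0],r[1],0])
    # wide top edge corners, z=90
    for uv in[(45,398),(42,418),(150,442),(157,425)]:print(at('top',T(*uv),90))
    for uv in[(567,340),(645,360)]:print('slotdark',at('top',T2(*uv),60))
    w=fit('wide',[('top',(-5,38,90),T(42,418)),('top',(-5,-38,90),T(150,442)),('side',(-5,38,40),S(72,210)),('side',(-5,38,90),S(54,165)),('side',(-5,-38,90),S(165,122)),('side',(-5,-38,40),S(175,163))],[*t[:2],t[2]])
E
python3 fit.py
```

```text
tray [ 5.10505e+02  2.29374e+02 -2.40000e-01] deg -13.75 [-0.5 -0.6 -0.9  0.2 -1.1 -0.5  0.4  0.2  0.4 -0.2  0.5 -0.6  0.5  0.2]
riser [ 5.01533e+02 -1.94089e+02 -1.72000e-01] deg -9.83 [-0.3 -0.9  0.6 -0.2  0.1  0.7 -0.9  0.9 -0.1 -1.3 -0.8 -1.8  0.9 -0.2
  0.1  0.9]
nest [498.62347573 180.80627128  65.        ]
nest [522.38695772 277.94172785  65.        ]
slot [ 565.57857862 -205.1884912    60.        ]
[538.55786034 308.23353308  90.        ]
[525.74072642 310.22604894  90.        ]
[509.14010742 238.98016693  90.        ]
[519.88872246 234.36028063  90.        ]
slotdark [ 571.69321859 -178.63717469   60.        ]
slotdark [ 556.72683796 -232.98429782   60.        ]
wide [ 5.24043e+02  2.78257e+02 -2.64000e-01] deg -15.1 [-2.5 -1.4 -1.7 -0.   0.2 -0.   1.   0.3  0.2 -1.   0.6  0.1]
```

Candidates: wide aluminium holder at side (163,289) / top (139,213); tall holder at side (222,265) / top (179,223); purple look-alikes at side (135,263) and (247,327). I choose the broad low aluminium one in the +y nest. The crop shows its ribs on the far side, so it faces +x, as the rail does. The tray fit agrees with it to about 2 mm.

```bash
python3 -m handwheel '[{"x":0.07,"y":0.22,"az":0.0375},{"x":0.07,"y":0.22,"az":0.0375},{"x":0.07,"y":0.22,"az":0.0375},{"x":0.07,"y":0.22,"az":0.0375},{"x":0.07,"y":0.22,"az":0.0375},{"x":0.07,"y":0.22,"az":0.0375},{"x":0.07,"y":0.22,"az":0.0375},{"x":0.07,"y":0.22,"az":0.0375}]' 0.2 && python3 -m handwheel '[{"x":0.07,"y":0.22,"az":0.0375},{"x":0.07,"y":0.22,"az":0.0375},{"x":0.07,"y":0.22,"az":0.0375},{"x":0.07,"y":0.22,"az":0.0375},{"x":0.07,"y":0.22,"az":0.0375},{"x":0.07,"y":0.22,"az":0.0375},{"x":0.07,"y":0.22,"az":0.0375},{"x":0.07,"y":0.22,"az":0.0375}]'
```

```text
invalid input at $[0]: expected keys x, y, z, ax, ay, az
```

```bash
python3 -m handwheel '[{"x":0.07,"y":0.22,"z":0,"ax":0,"ay":0,"az":0.0375},{"x":0.07,"y":0.22,"z":0,"ax":0,"ay":0,"az":0.0375},{"x":0.07,"y":0.22,"z":0,"ax":0,"ay":0,"az":0.0375},{"x":0.07,"y":0.22,"z":0,"ax":0,"ay":0,"az":0.0375},{"x":0.07,"y":0.22,"z":0,"ax":0,"ay":0,"az":0.0375},{"x":0.07,"y":0.22,"z":0,"ax":0,"ay":0,"az":0.0375},{"x":0.07,"y":0.22,"z":0,"ax":0,"ay":0,"az":0.0375},{"x":0.07,"y":0.22,"z":0,"ax":0,"ay":0,"az":0.0375}]' 0.2 && python3 -m handwheel '[{"x":0.07,"y":0.22,"z":0,"ax":0,"ay":0,"az":0.0375},{"x":0.07,"y":0.22,"z":0,"ax":0,"ay":0,"az":0.0375},{"x":0.07,"y":0.22,"z":0,"ax":0,"ay":0,"az":0.0375},{"x":0.07,"y":0.22,"z":0,"ax":0,"ay":0,"az":0.0375},{"x":0.07,"y":0.22,"z":0,"ax":0,"ay":0,"az":0.0375},{"x":0.07,"y":0.22,"z":0,"ax":0,"ay":0,"az":0.0375},{"x":0.07,"y":0.22,"z":0,"ax":0,"ay":0,"az":0.0375},{"x":0.07,"y":0.22,"z":0,"ax":0,"ay":0,"az":0.0375}]'
```

```text
clock: 0.9
position: [348.8, -224.5, 231.2]
ee_rot: [-0.418, 0.909, 0.0, 0.0]
contact_force: [0.9, -1.1, 0.8]
gripper_width: 51.0
grasp_force: 0.0
clock: 1.7
position: [460.8, 127.6, 231.2]
ee_rot: [-0.619, 0.786, 0.0, -0.0]
contact_force: [0.7, -0.2, 0.6]
gripper_width: 51.1
grasp_force: 0.0
```

```bash
python3 -m handwheel '[{"x":0.05,"y":0.12,"z":-0.06,"ax":0,"ay":0,"az":0},{"x":0.05,"y":0.12,"z":-0.06,"ax":0,"ay":0,"az":0},{"x":0.05,"y":0.12,"z":-0.06,"ax":0,"ay":0,"az":0},{"x":0.05,"y":0.12,"z":-0.06,"ax":0,"ay":0,"az":0},{"x":0.05,"y":0.12,"z":-0.06,"ax":0,"ay":0,"az":0},{"x":0.05,"y":0.12,"z":-0.06,"ax":0,"ay":0,"az":0},{"x":0.01,"y":0.03,"z":-0.06,"ax":0,"ay":0,"az":0},{"x":0,"y":0,"z":-0.06,"ax":0,"ay":0,"az":0}]' && python3 - <<'E'
from h import *
s=crop('side',0,120,200,270,340,2.6);t=crop('top',0,90,160,240,270,2.6)
o=np.zeros((364,800,3),np.uint8);o[:s.shape[0],:390]=s[:,:390];o[:t.shape[0],400:790]=t[:,:390];cv2.imwrite('pics/c2.png',o)
print(arm.read_state()['position'],proj('top',[523,278,90]),proj('side',[523,278,90]))
E
```

```text
clock: 2.5
position: [522.7, 276.1, 133.9]
ee_rot: [-0.618, 0.786, 0.0, -0.001]
contact_force: [-0.2, -1.0, -0.0]
gripper_width: 51.6
grasp_force: 0.0
[521.2058053  274.06139138 132.82628752] [[135.18396796 213.88499832]] [[176.66273148 280.518593  ]]
```

View pics/c2.png

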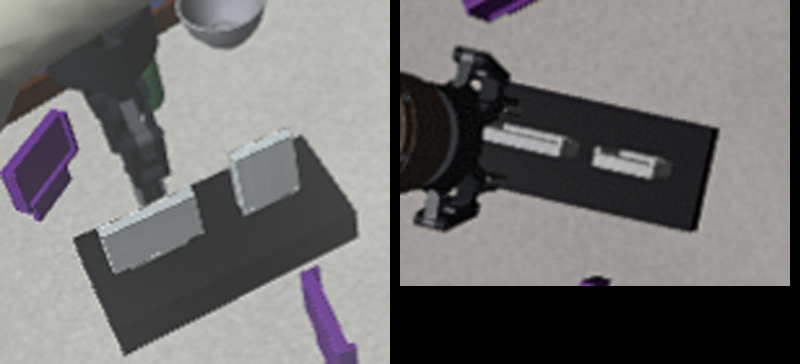

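```bash
python3 -m handwheel '[{"x":0.005,"y":0.01,"z":-0.06,"ax":0,"ay":0,"az":0},{"x":0,"y":0.01,"z":-0.06,"ax":0,"ay":0,"az":0},{"x":0,"y":0,"z":-0.06,"ax":0,"ay":0,"az":0},{"x":0,"y":0,"z":-0.06,"ax":0,"ay":0,"az":0},{"x":0,"y":0,"z":-0.06,"ax":0,"ay":0,"az":0},{"x":0,"y":0,"z":-0.05,"ax":0,"ay":0,"az":0},{"x":0,"y":0,"z":-0.03,"ax":0,"ay":0,"az":0},{"x":0,"y":0,"z":-0.01,"ax":0,"ay":0,"az":0}]' && python3 -m handwheel '[{"x":0,"y":0,"z":0,"ax":0,"ay":0,"az":0},{"x":0,"y":0,"z":0,"ax":0,"ay":0,"az":0},{"x":0,"y":0,"z":0,"ax":0,"ay":0,"az":0},{"x":0,"y":0,"z":0,"ax":0,"ay":0,"az":0},{"x":0,"y":0,"z":0,"ax":0,"ay":0,"az":0},{"x":0,"y":0,"z":0,"ax":0,"ay":0,"az":0},{"x":0,"y":0,"z":0,"ax":0,"ay":0,"az":0},{"x":0,"y":0,"z":0,"ax":0,"ay":0,"az":0}]' -1
```

```text
clock: 3.4
position: [523.7, 279.4, 56.3]
ee_rot: [-0.618, 0.787, -0.0, -0.001]
contact_force: [0.5, 0.7, -0.4]
gripper_width: 51.3
grasp_force: 0.0
clock: 4.2
position: [524.4, 280.0, 58.0]
ee_rot: [-0.618, 0.786, -0.0, 0.001]
contact_force: [-0.4, 0.4, 4.8]
gripper_width: 9.2
grasp_force: 60.1
```

```bash
python3 -m handwheel '[{"x":0,"y":0,"z":0.03,"ax":0,"ay":0,"az":0},{"x":0,"y":0,"z":0.05,"ax":0,"ay":0,"az":0},{"x":0,"y":0,"z":0.08,"ax":0,"ay":0,"az":0},{"x":0,"y":0,"z":0.1,"ax":0,"ay":0,"az":0},{"x":0,"y":0,"z":0.12,"ax":0,"ay":0,"az":0},{"x":0,"y":0,"z":0.12,"ax":0,"ay":0,"az":0},{"x":0,"y":0,"z":0.12,"ax":0,"ay":0,"az":0},{"x":0,"y":0,"z":0.04,"ax":0,"ay":0,"az":0}]' && python3 -m handwheel '[{"x":0,"y":-0.06,"z":0,"ax":0,"ay":0,"az":0.005},{"x":0,"y":-0.12,"z":0,"ax":0,"ay":0,"az":0.005},{"x":0.01,"y":-0.16,"z":0,"ax":0,"ay":0,"az":0.005},{"x":0.01,"y":-0.16,"z":0,"ax":0,"ay":0,"az":0.005},{"x":0.01,"y":-0.16,"z":0,"ax":0,"ay":0,"az":0.005},{"x":0.01,"y":-0.16,"z":0,"ax":0,"ay":0,"az":0.005},{"x":0.01,"y":-0.16,"z":0,"ax":0,"ay":0,"az":0.005},{"x":0.01,"y":-0.16,"z":0,"ax":0,"ay":0,"az":0.005}]' && python3 -m handwheel '[{"x":0.03,"y":-0.16,"z":0,"ax":0,"ay":0,"az":0},{"x":0.03,"y":-0.16,"z":0,"ax":0,"ay":0,"az":0},{"x":0.03,"y":-0.16,"z":0,"ax":0,"ay":0,"az":0},{"x":0.03,"y":-0.16,"z":0,"ax":0,"ay":0,"az":0},{"x":0.03,"y":-0.16,"z":0,"ax":0,"ay":0,"az":0},{"x":0.01,"y":-0.16,"z":0,"ax":0,"ay":0,"az":0},{"x":0,"y":-0.16,"z":0,"ax":0,"ay":0,"az":0},{"x":0,"y":-0.16,"z":0,"ax":0,"ay":0,"az":0}]'
```

```text
clock: 5.0
position: [524.3, 280.1, 192.3]
ee_rot: [-0.618, 0.787, 0.0, 0.002]
contact_force: [-0.9, 0.6, -1.1]
gripper_width: 9.1
grasp_force: 59.6
clock: 5.8
position: [534.0, 49.4, 187.4]
ee_rot: [-0.642, 0.767, 0.001, -0.002]
contact_force: [0.2, 0.6, -0.0]
gripper_width: 9.2
grasp_force: 59.5
clock: 6.6
position: [565.9, -205.8, 187.1]
ee_rot: [-0.642, 0.767, 0.002, -0.001]
contact_force: [-0.4, -0.4, -0.6]
gripper_width: 9.4
grasp_force: 59.5
```

```bash
python3 -m handwheel '[{"x":0,"y":0,"z":-0.06,"ax":0,"ay":0,"az":0},{"x":0,"y":0,"z":-0.06,"ax":0,"ay":0,"az":0},{"x":0,"y":0,"z":-0.06,"ax":0,"ay":0,"az":0},{"x":0,"y":0,"z":-0.05,"ax":0,"ay":0,"az":0},{"x":0,"y":0,"z":-0.05,"ax":0,"ay":0,"az":0},{"x":0,"y":0,"z":-0.04,"ax":0,"ay":0,"az":0},{"x":0,"y":0,"z":0,"ax":0,"ay":0,"az":0},{"x":0,"y":0,"z":0,"ax":0,"ay":0,"az":0}]' && python3 - <<'E'
from h import *
s=crop('side',0,270,120,400,240,3);t=crop('top',0,280,160,410,280,3)
print(s.shape)
cv2.imwrite('pics/c3.png',np.hstack([s,np.zeros((360,10,3),np.uint8),t]))
p=arm.read_state()['position'];print(p)
off=np.array([270,120]);
Rr=R.from_euler('z',-9.9,degrees=True)
p=np.array([565.5,-205.5,p[2]])
for l in [(0,0,0),(-3,25,-47),(-3,-25,-47),(-5,38,-17),(-5,-38,-17),(-5,38,33),(-5,-38,33)]:
    w=Rr.apply(l)+p;print(l,((proj('side',w)[0]-[270,120])*3).round(1),((proj('top',w)[0]-[280,160])*3+[400,0]).round(1))
for l in [(-60,120,60),(60,120,60),(60,-120,60),(-60,-120,60),(60,29,60),(60,-29,60),(70,29,60),(70,-29,60)]:
    w=R.from_euler('z',-9.83,degrees=True).apply(l)+[501.5,-194.1,0];print('riser',l,((proj('side',w)[0]-[270,120])*3).round(1),((proj('top',w)[0]-[280,160])*3+[400,0]).round(1))
E
```

```text
clock: 7.4
position: [568.2, -204.1, 125.4]
ee_rot: [-0.642, 0.767, -0.0, 0.0]
contact_force: [0.9, 0.4, -1.3]
gripper_width: 9.0
grasp_force: 59.6
(360, 390, 3)
[ 568.47127376 -204.32419262  126.02097515]
(0, 0, 0) [149.  107.2] [615.4  87.9]
(-3, 25, -47) [126.7 162.1] [570.4  92.8]
(-3, -25, -47) [170.4 141.8] [635.3 103. ]
(-5, 38, -17) [117.4 141.4] [558.9  88.9]
(-5, -38, -17) [185.1 110.6] [660.9 104.9]
(-5, 38, 33) [119.   93.7] [569.4  81.7]
(-5, -38, 33) [188.8  63.2] [677.7  98.8]
riser (-60, 120, 60) [126.7 299.9] [421.3 232.9]
riser (60, 120, 60) [ 40.5 221.3] [444.6  79. ]
riser (60, -120, 60) [248.4 122.5] [748.7 126.2]
riser (-60, -120, 60) [340.8 187.7] [727.5 279.1]
riser (60, 29, 60) [123.6 181.8] [560.8  96.9]
riser (60, -29, 60) [173.8 158. ] [634.4 108.3]
riser (70, 29, 60) [116.7 176.2] [562.6  84.2]
riser (70, -29, 60) [166.7 152.6] [636.2  95.6]
```

View pics/c3.png

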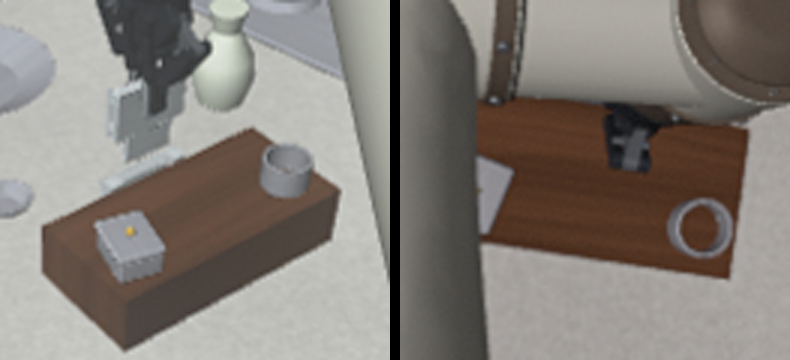

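```bash
python3 - <<'E'
from h import *
im=cv2.cvtColor(arm.get_image('side'),cv2.COLOR_RGB2BGR);cv2.imwrite('pics/side3.png',im)
x0,y0,f=296,140,12
def zoom(im,x0,y0,w,h,f):return cv2.resize(im[y0:y0+h,x0:x0+w],None,fx=f,fy=f,interpolation=cv2.INTER_CUBIC)
z=zoom(im,x0,y0,50,48,f)
D=lambda P:[cv2.circle(z,tuple(int(v) for v in ((proj('side',p)[0]+.5-[x0,y0])*f)),3,c,-1) for p,c in P]
H=lambda l:R.from_euler('z',-9.9,degrees=True).apply(l)+[568,-204.3,125]
S=lambda l:R.from_euler('z',-9.83,degrees=True).apply(l)+[565.5,-205.2,60]
D([(H(l),(0,0,255)) for l in [(-3,25,-47),(-3,-25,-47),(-5,38,-17),(-5,-38,-17),(-5,38,33)]])
D([(S(l),(0,200,0)) for l in [(-5,29,0),(-5,-29,0),(5,29,0),(5,-29,0),(9,29,0),(9,-29,0)]])
t0=cv2.imread('pics/top0.png');q=z;z=zoom(t0,326,178,40,24,9)
for l in [(-5,29,0),(-5,-29,0),(5,29,0),(5,-29,0),(9,29,0),(9,-29,0)]:
    u=(proj('top',S(l))[0]+.5-[326,178])*9;cv2.circle(z,tuple(int(v) for v in u),3,(0,200,0),-1)
o=np.zeros((576,800,3),np.uint8);z=cv2.resize(z,None,fx=.55,fy=.55);o[:576,:600]=q;o[:z.shape[0],602:800]=z[:,:198];cv2.imwrite('pics/c4.png',o)
E
```

```text
(no output)
```

View pics/c4.png

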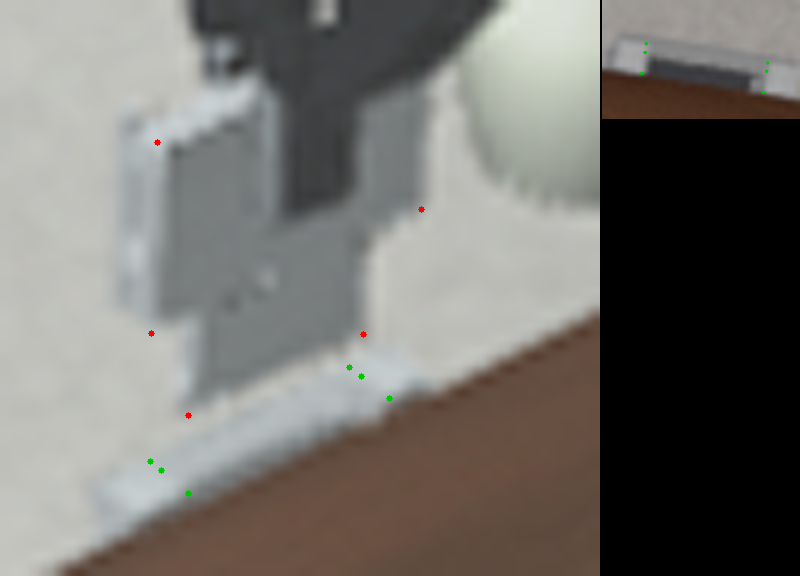

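The side view puts the foot over the rail, about 20 mm above the mouth. Against the two views the tool stands about 3 mm too far forward, so I shift it back and feel down.

```bash
python3 -m handwheel '[{"x":-0.015,"y":-0.005,"z":-0.02,"ax":0,"ay":0,"az":0},{"x":0,"y":0,"z":-0.02,"ax":0,"ay":0,"az":0},{"x":0,"y":0,"z":-0.02,"ax":0,"ay":0,"az":0},{"x":0,"y":0,"z":-0.01,"ax":0,"ay":0,"az":0},{"x":0,"y":0,"z":-0.01,"ax":0,"ay":0,"az":0},{"x":0,"y":0,"z":-0.005,"ax":0,"ay":0,"az":0},{"x":0,"y":0,"z":-0.005,"ax":0,"ay":0,"az":0},{"x":0,"y":0,"z":0,"ax":0,"ay":0,"az":0}]' && python3 -m handwheel '[{"x":0,"y":0,"z":-0.005,"ax":0,"ay":0,"az":0},{"x":0,"y":0,"z":-0.005,"ax":0,"ay":0,"az":0},{"x":0,"y":0,"z":-0.005,"ax":0,"ay":0,"az":0},{"x":0,"y":0,"z":-0.005,"ax":0,"ay":0,"az":0},{"x":0,"y":0,"z":-0.005,"ax":0,"ay":0,"az":0},{"x":0,"y":0,"z":0,"ax":0,"ay":0,"az":0},{"x":0,"y":0,"z":0,"ax":0,"ay":0,"az":0},{"x":0,"y":0,"z":0,"ax":0,"ay":0,"az":0}]'
```

```text
clock: 8.35
position: [565.0, -205.3, 107.2]
ee_rot: [-0.642, 0.767, 0.0, -0.0]
contact_force: [-0.7, 0.5, -0.0]
gripper_width: 9.3
grasp_force: 59.6
clock: 9.15
position: [565.0, -205.3, 102.4]
ee_rot: [-0.642, 0.767, -0.0, 0.0]
contact_force: [0.1, -0.2, -1.4]
gripper_width: 9.3
grasp_force: 59.6
```

```bash
python3 -m handwheel '[{"x":0,"y":0,"z":-0.005,"ax":0,"ay":0,"az":0},{"x":0,"y":0,"z":-0.005,"ax":0,"ay":0,"az":0},{"x":0,"y":0,"z":-0.005,"ax":0,"ay":0,"az":0},{"x":0,"y":0,"z":-0.005,"ax":0,"ay":0,"az":0},{"x":0,"y":0,"z":-0.005,"ax":0,"ay":0,"az":0},{"x":0,"y":0,"z":-0.005,"ax":0,"ay":0,"az":0},{"x":0,"y":0,"z":0,"ax":0,"ay":0,"az":0},{"x":0,"y":0,"z":0,"ax":0,"ay":0,"az":0}]'
```

```text
clock: 9.95
position: [565.0, -205.3, 96.3]
ee_rot: [-0.642, 0.767, 0.0, 0.0]
contact_force: [0.5, -0.6, -1.8]
gripper_width: 9.4
grasp_force: 59.6
```

```bash
python3 - <<'E'
from h import *
cv2.imwrite('pics/c5.png',crop('side',0,290,140,350,190,12))
E
```

```text
(no output)
```

View pics/c5.png

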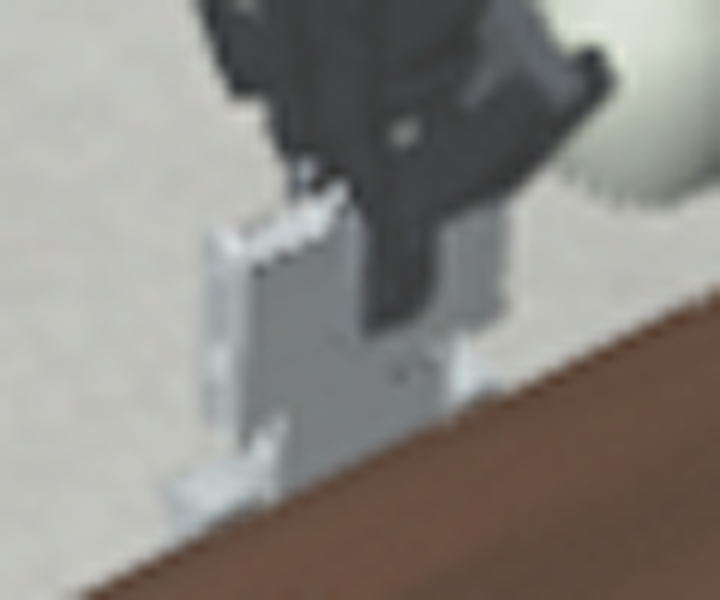

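The foot goes in front of the lip as the camera sees it, so it is behind the lip. A cheek shows on each side of it (220,490 and 470,375). It's in the slot, so I continue down to the clip.

```bash
python3 -m handwheel '[{"x":0,"y":0,"z":-0.01,"ax":0,"ay":0,"az":0},{"x":0,"y":0,"z":-0.01,"ax":0,"ay":0,"az":0},{"x":0,"y":0,"z":-0.01,"ax":0,"ay":0,"az":0},{"x":0,"y":0,"z":-0.01,"ax":0,"ay":0,"az":0},{"x":0,"y":0,"z":-0.01,"ax":0,"ay":0,"az":0},{"x":0,"y":0,"z":0,"ax":0,"ay":0,"az":0},{"x":0,"y":0,"z":0,"ax":0,"ay":0,"az":0},{"x":0,"y":0,"z":0,"ax":0,"ay":0,"az":0}]' && python3 -m handwheel '[{"x":0,"y":0,"z":-0.005,"ax":0,"ay":0,"az":0},{"x":0,"y":0,"z":-0.005,"ax":0,"ay":0,"az":0},{"x":0,"y":0,"z":-0.005,"ax":0,"ay":0,"az":0},{"x":0,"y":0,"z":-0.005,"ax":0,"ay":0,"az":0},{"x":0,"y":0,"z":-0.005,"ax":0,"ay":0,"az":0},{"x":0,"y":0,"z":0,"ax":0,"ay":0,"az":0},{"x":0,"y":0,"z":0,"ax":0,"ay":0,"az":0},{"x":0,"y":0,"z":0,"ax":0,"ay":0,"az":0}]'
```

```text
clock: 10.8
position: [565.0, -205.3, 86.3]
ee_rot: [-0.642, 0.767, -0.0, 0.0]
contact_force: [1.2, 0.2, -0.5]
gripper_width: 9.2
grasp_force: 59.6
clock: 11.6
position: [565.0, -205.4, 81.5]
ee_rot: [-0.642, 0.767, -0.0, 0.0]
contact_force: [-1.2, 0.6, 4.3]
gripper_width: 9.1
grasp_force: 60.4
```

```bash
python3 -m handwheel '[{"x":0,"y":0,"z":-0.005,"ax":0,"ay":0,"az":0},{"x":0,"y":0,"z":-0.005,"ax":0,"ay":0,"az":0},{"x":0,"y":0,"z":-0.005,"ax":0,"ay":0,"az":0},{"x":0,"y":0,"z":-0.005,"ax":0,"ay":0,"az":0},{"x":0,"y":0,"z":0,"ax":0,"ay":0,"az":0},{"x":0,"y":0,"z":0,"ax":0,"ay":0,"az":0},{"x":0,"y":0,"z":0,"ax":0,"ay":0,"az":0},{"x":0,"y":0,"z":0,"ax":0,"ay":0,"az":0}]' && python3 -m handwheel '[{"x":0,"y":0,"z":-0.005,"ax":0,"ay":0,"az":0},{"x":0,"y":0,"z":0,"ax":0,"ay":0,"az":0},{"x":0,"y":0,"z":0,"ax":0,"ay":0,"az":0},{"x":0,"y":0,"z":0,"ax":0,"ay":0,"az":0},{"x":0,"y":0,"z":0,"ax":0,"ay":0,"az":0},{"x":0,"y":0,"z":0,"ax":0,"ay":0,"az":0},{"x":0,"y":0,"z":0,"ax":0,"ay":0,"az":0},{"x":0,"y":0,"z":0,"ax":0,"ay":0,"az":0}]'
```

```text
clock: 12.4
position: [565.1, -205.4, 78.0]
ee_rot: [-0.642, 0.767, -0.0, 0.0]
contact_force: [-2.0, 0.9, 7.5]
gripper_width: 9.2
grasp_force: 60.9
clock: 13.2
position: [565.1, -205.4, 77.9]
ee_rot: [-0.642, 0.767, -0.0, 0.0]
contact_force: [-2.5, 1.5, 11.9]
gripper_width: 9.2
grasp_force: 61.5
```

```bash
python3 -m handwheel '[{"x":0,"y":0,"z":-0.005,"ax":0,"ay":0,"az":0},{"x":0,"y":0,"z":-0.002,"ax":0,"ay":0,"az":0},{"x":0,"y":0,"z":0,"ax":0,"ay":0,"az":0},{"x":0,"y":0,"z":0,"ax":0,"ay":0,"az":0},{"x":0,"y":0,"z":0,"ax":0,"ay":0,"az":0},{"x":0,"y":0,"z":0,"ax":0,"ay":0,"az":0},{"x":0,"y":0,"z":0,"ax":0,"ay":0,"az":0},{"x":0,"y":0,"z":0,"ax":0,"ay":0,"az":0}]'; python3 - <<'E'
from h import *
cv2.imwrite('pics/c6.png',crop('side',0,270,130,370,205,8))
s=arm.read_state();print(s['position'],s['contact_force'],s['wrist_torque'])
E
```

```text
clock: 14.0
position: [565.2, -205.4, 77.9]
ee_rot: [-0.642, 0.766, -0.001, 0.0]
contact_force: [-4.7, 3.0, 18.9]
gripper_width: 9.3
grasp_force: 62.4
[ 565.18118332 -205.40358792   77.89358959] [-5.76502436  3.3647234  18.01392988] [ 1.04035536  1.72555657 -0.07308269]
```

View pics/c6.png

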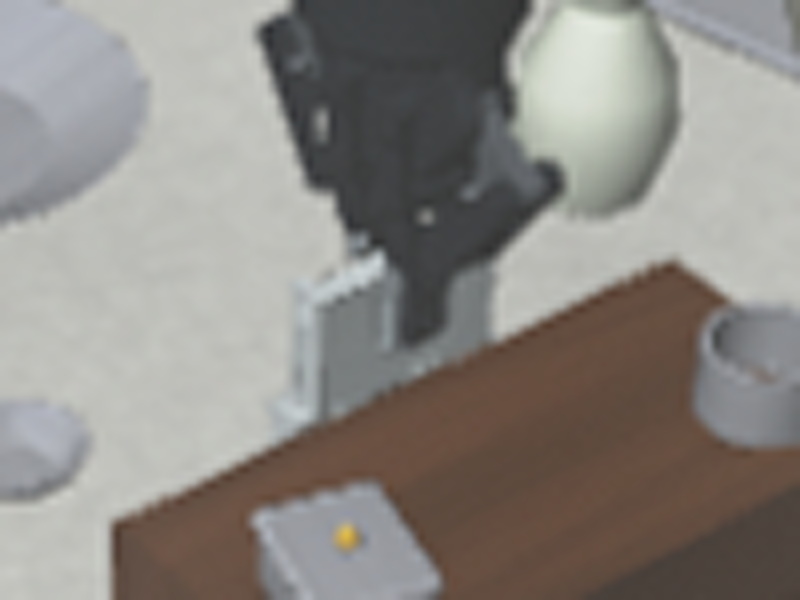

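The picture shows the shoulders on the cheeks at (300,420). The tool stopped at z = 77.9 while the force rose from 7.5 to 19 N, and the foot end is about 30 mm below the mouth. That is home, so I hand it in.

```bash
python3 -c "
from bench import arm
print(arm.job_done())"
```

```text
the job is handed in; nothing more can be done
None
```

The wide holder is in the price rail with its card facing the customers, pushed home to a hard stop and still gripped with about 19 N of downward press; the job is handed in at about 14 s, but no verdict came back.

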